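# Seat the centre dowel in a display cake

### The job

Take the longer of the two wooden dowels out of the rack and stand it in the display cake: lower it through the wide bore in the white tier, feel about on the dark floor of the bore for the blind socket, and push the dowel fully home in it so that it stands upright, then let go. Do not move the short dowel, the jam jar, the bowl or the spatula.

Things in the scene. Friction and masses are not known exactly. Their poses are not given: they have to be found in the camera images.
- dowel_mid (a point): Long dowel: plain pale wooden rod, 22 mm diameter, 170 mm long, 35 to 70 g, loose, foot chamfered 1 mm. Starts upright in one of the rack's two holes, top 180 mm above the work surface. The point is its centre, 85 mm from either end; z runs along it to the top. Grip it near the top: standing on the bore floor it sticks out 90 mm above the tier, fully home 64 mm.
- short_mid (a point): Short dowel: same wood and 22 mm diameter but 120 mm long, upright in the other hole of the rack, its top 130 mm above the work surface. Bystander. The point is at its centre.
- rack_top (a point): Dark wooden dowel rack, fixed block 150 x 60 x 40 mm. The point is the centre of its top face; x along its length. Two blind holes 25 mm wide and 30 mm deep at x = -45 and +45 mm.
- bore_mouth (a point): Display cake, fixed: hard white round tier, 150 mm diameter, 80 mm high, with a 60 mm bore straight down through it, on a round wooden board 220 mm diameter, 35 mm thick; a low beaded border runs round the tier's foot. The point is the centre of the bore's mouth, on the tier's top, 115 mm above the work surface; z up.
- jam: Jam jar with a brass-coloured lid, 66 mm diameter, 95 mm high, loose. Bystander. Origin at the centre of its underside.
- bowl: Small blue bowl, 120 mm wide, 55 mm high, loose. Bystander. Origin at the centre of its underside.
- spatula: Spatula with wooden handle and steel blade, 280 mm long, lying flat, loose. Bystander. Origin half-way along its underside, x along it towards the blade.
- bore_floor (a point): Centre of the bore's floor (hard, level, black), 35 mm above the work surface. Somewhere in the floor is one vertical blind socket, 24 mm diameter, 26 mm deep, hard to see: its centre is 4 to 11 mm off this point, in any direction, different each time; no reading tells where. The dowel slides over the floor and can drop in once its centre is within about 2 mm of the socket's.

How it is judged:
By the outcome, as a careful person would: the job done as asked, in the order asked, and still so for the second after the job is handed in, with the robot touching nothing.
It also fails if it takes over 72 s, if anything falls off the work surface, if the arm or the gripper's body presses on something with over 40 N, if the wrist force passes 120 N, or if a joint passes its speed limit or range.

### The arm

A 6-joint arm with a two-finger parallel gripper is mounted at the origin on the work surface. World frame = base frame: x ahead of the robot, y to its left, z up, the work surface at z = 0. Lengths are in mm, angles in rad, forces in N, time in s.
With the tool pointing down it reaches from about 350 to 775 mm from the base axis. Payload 7.3 kg.
Tool frame: the origin (TCP) lies on the front face of the gripper's body, between the roots of the fingers; the fingertips stand 66 mm ahead of it and the grasp point (between the pads) lies 47 mm ahead of it (bot.tip_extent is the distance from the TCP to the fingertips, in mm); z points along the fingers, y is the line along which they close (so a half turn about z gives the same grasp; the last joint's range is limited). The gripper opens to 92 mm and grips with 3 to 60 N. Pads are 19 mm wide; open, the fingers measure 130 mm over their backs; the gripper's body (75 mm by 190 mm) begins 47 mm behind the grasp point.
Start: joints at [1.074, 0.342, 1.524, -0, 1.275, -0.146], TCP at [180.399, 493.046, 292.241] pointing down, gripper open.
Joint ranges: [-2.53, 2.53], [-0.77, 2.02], [0.04, 2.7], [-1, 4.14], [0.28, 2.66], [-3.11, 3.11]. Speed limits (rad/s): [2.57, 2.57, 3.14, 3.14, 3.14, 3.14].

### API

Orientations are given as [roll, pitch, yaw] about the fixed x, y, z axes, in that order (R = Rz(yaw) Ry(pitch) Rx(roll)).
In Python, from plant import readout, viewer, order, bot gives the robot as it stands.
- The arm moves only by the shell command python3 -m creep 'ROWS'. ROWS is text: rows parted by semicolons, each of 7 numbers parted by spaces: the shift along the world's x, y, z in m, then the turn, a rotation vector about the world's x, y, z in rad, then the opening in per cent of the stroke, from 0 (shut) to 100 (fully open). A call has 1 to 8 rows; each row shifts and turns the commanded pose from where the row before left it; what a row does not reach is not made up. A row lasts 1/12 s, in which the tool goes at most 41.7 mm and 7.16 degrees, less where a joint would pass 70% of its speed; a pose out of reach is approached as far as the arm can. A call is refused whole if a number of a shift passes 0.0417 or a number of a turn 0.125, either way. A call with a gripper value outside its range is refused whole. The fingers move at their own pace and stop on an object; the grip force is fixed at half the most. Time passes only in rows, so rows that do not move let the fingers close. It gives the time, the measured TCP pose, the force, the opening and the grip force at its end, in the units of the state.
- readout.get_obs(): the state, without advancing time (a new reading comes with each control period).
- viewer.capture(name): name is "side" or "top" or "wrist"; returns the picture (400x640x3 uint8, red, green, blue); there is no depth.
- viewer.camera_info(name): a dict with "fx", "fy", "cx", "cy" (pixels), "origin" and "rotation" of the camera in the world. Camera axes: x right, y up, looking along -z (the intrinsics and any distortion apply to the point x, -y, -z); pixel columns grow to the right and rows downward; lengths in mm; the calibration is good to about 2 mm. A picture is of the moment at which its call begins: read the wrist's pose just before it. camera_info takes no time and is no camera call; for the wrist camera it gives the pose at the moment of the call.
- order.close_job(): hands the job in; it is judged then, once.
The state is a dict: "time": time; "joint_positions": joint angles; "dq": joint speeds; "tau": joint torques, N m; "tool_pos": TCP position; "tcp_rot": TCP orientation; "contact_force": force on the tool from outside, world axes, zero at the start; "moment": the same for the moment, N m; "grip_width": finger opening in mm; "finger_force": force on a finger pad.
Only numpy, scipy, OpenCV 4.12 (cv2) and the standard library are available. Lean on these libraries where they do the work, as an engineer would, in place of code of your own. Each camera call takes 0.05 s, during which the arm holds its last target. There are 200 camera calls.

## Working session

There is one attempt and no reset: what is moved stays moved. The work goes in short steps, Python scripts to look and compute and a shell command to move; the robot and the scene stay as the last step left them, time stands still between calls to the robot, and variables do not carry over. Pictures are saved under pics/ and viewed, at most 10 in all, crops included, and the job is handed in when it is done.

```bash
mkdir -p pics; cat > h.py <<'E'
import numpy as np,cv2,json
from plant import readout,viewer,order,bot
def snap(n,f):
    i=viewer.camera_info(n); im=viewer.capture(n); cv2.imwrite(f'pics/{f}.png',im[:,:,::-1]); return i,im
def ray(i,u,v,z):
    d=np.array([(u-i['cx'])/i['fx'],-(v-i['cy'])/i['fy'],-1]); d=np.array(i['rotation'])@d; o=np.array(i['origin'])
    return o+d*(z-o[2])/d[2]
def proj(i,p):
    q=np.array(i['rotation']).T@(np.array(p)-np.array(i['origin'])); return i['cx']+i['fx']*q[0]/-q[2], i['cy']-i['fy']*q[1]/-q[2]
E
python3 - <<'E'
from h import *
for n in('top','side'):
    i,im=snap(n,n+'0'); print(n,i)
o=readout.get_obs(); print(o)
E
```

```text
top {'fx': 363.49995825877386, 'fy': 363.49995825877386, 'cx': 319.05641378424235, 'cy': 201.68247281580938, 'origin': array([ 318.49770203,   60.06059122, 1152.60989072]), 'rotation': array([ 0.19513815,  0.0293885 , -1.5925346 ])}
side {'fx': 514.1186841981116, 'fy': 514.1186841981116, 'cx': 323.01836023562475, 'cy': 194.1818020416123, 'origin': array([ 185.2729535 , -824.08108373,  754.72021858]), 'rotation': array([ 0.95011727,  0.00115508, -0.37081829])}
{'time': 0.1, 'joint_positions': array([ 1.07398649e+00,  3.42641164e-01,  1.52491639e+00, -1.34285961e-05,
        1.27541186e+00, -1.46013526e-01]), 'dq': array([ 1.10834690e-03, -9.72542895e-04, -1.47675514e-03,  1.94548591e-05,
        1.25864533e-03, -4.87130895e-04]), 'tau': array([ 2.92061806e-03, -4.32004631e+01, -2.44694370e+01,  7.21009914e-02,
        5.26101503e-02, -8.95003222e-05]), 'tool_pos': array([180.26984942, 492.78592748, 291.62235234]), 'tcp_rot': array([-3.14022867e+00, -1.87607202e-04,  2.79080013e+00]), 'contact_force': array([-0.20638118, -0.1722061 , -0.20551719]), 'moment': array([ 0.00672689,  0.02655058, -0.06028904]), 'finger_force': 0.0, 'grip_width': 91.96552876455438}
```

View pics/top0.png

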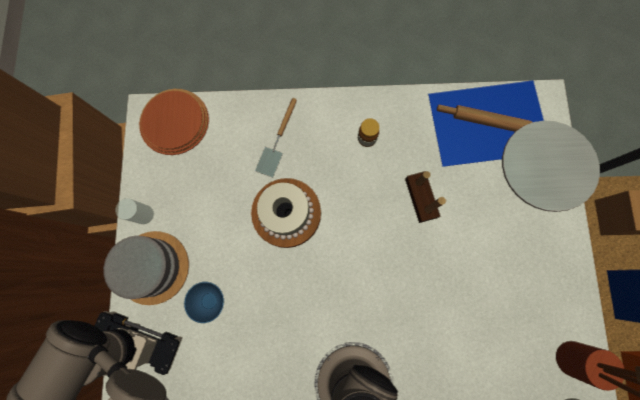

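View pics/side0.png

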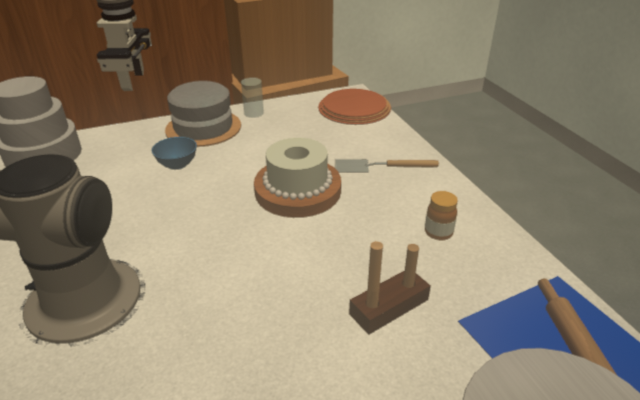

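```bash
python3 - <<'E'
import re
s=open('h.py').read()
s=s.replace("def snap(n,f):\n    i=viewer.camera_info(n);","from scipy.spatial.transform import Rotation as Ro\ndef snap(n,f):\n    i=viewer.camera_info(n); i['rotation']=Ro.from_euler('xyz',i['rotation']).as_matrix() if np.size(i['rotation'])==3 else i['rotation'];")
open('h.py','w').write(s)
a=__import__('cv2'); t=a.imread('pics/top0.png'); d=a.imread('pics/side0.png')
import numpy as np
c=lambda im,u,v:a.resize(im[v:v+75,u:u+100],None,fx=4,fy=4,interpolation=a.INTER_CUBIC)
o=np.vstack([np.hstack([c(t,235,170),c(t,380,155)]),np.hstack([c(d,250,130),c(d,340,230)])])
a.imwrite('pics/crop.png',o)
E
```

```text
(no output)
```

View pics/crop.png

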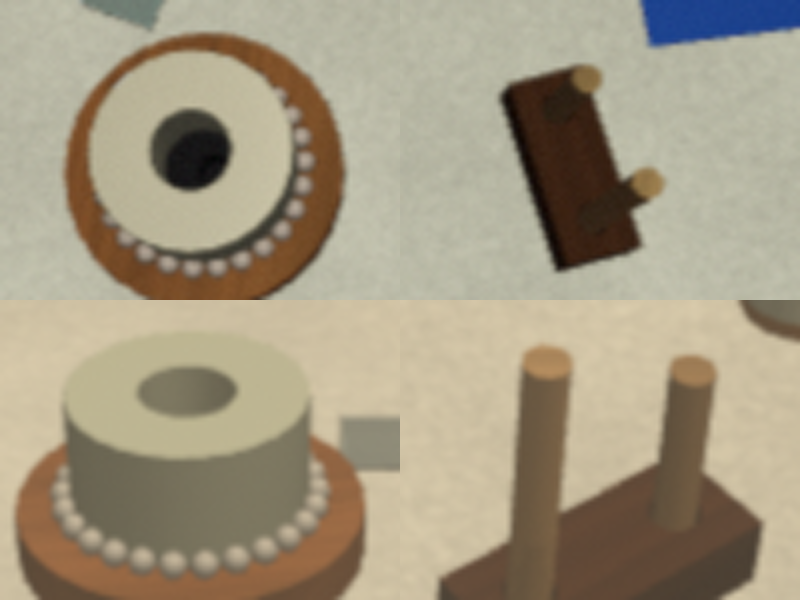

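```bash
python3 - <<'E'
from h import *
i={}
for n in('top','side'):
    i[n]=viewer.camera_info(n); i[n]['rotation']=Ro.from_euler('xyz',i[n]['rotation']).as_matrix()
for nm,z,t,s in[('bore',115,(282.75,207.25),(296.75,152.75)),('long',180,(442,200.75),(376.75,245.25)),('short',130,(426.5,174.5),(413,247.75)),('longfoot',40,(528/1,0),(0,0)),('jam',95,(369,127),(443,201))]:
    print(nm,ray(i['top'],*t,z).round(1),ray(i['side'],*s,z).round(1))
w=viewer.camera_info('wrist'); o=readout.get_obs(); R=Ro.from_euler('xyz',o['tcp_rot'])
print(w, R.inv().apply(w['origin']-o['tool_pos']), (R.inv()*Ro.from_euler('xyz',w['rotation'])).as_matrix().round(3))
E
```

```text
bore [510.7 192.1 115. ] [512.1 193.3 115. ]
long [ 504.8 -247.9  180. ] [ 506.7 -245.7  180. ]
short [ 592.7 -226.1  130. ] [ 593.2 -225.6  130. ]
longfoot [1226.3 -646.1   40. ] [-367.2 2286.3   40. ]
jam [758.4 -72.3  95. ] [751.7 -81.9  95. ]
{'fx': 321.09652951098195, 'fy': 321.09652951098195, 'cx': 320.9354617698857, 'cy': 194.4536540063257, 'origin': array([107.43207303, 519.72653082, 384.24068728]), 'rotation': array([-0.28809711,  0.00139645,  1.21976411])} [ 77.67730614   0.14349705 -92.60404562] [[-0.     0.959  0.284]
 [ 1.     0.     0.   ]
 [ 0.     0.284 -0.959]]
```

```bash
A="0";
python3 -m creep '0.0267 -0.0286 0 0 0 0 100;0.0267 -0.0286 0 0 0 0 100;0.0267 -0.0286 0 0 0 0 100;0.0267 -0.0286 0 0 0 0 100;0.0267 -0.0286 0 0 0 0 100;0.0267 -0.0286 0 0 0 0 100;0.0267 -0.0286 0 0 0 0 100;0.0267 -0.0286 0 0 0 0 100'
python3 -m creep '0.0267 -0.0286 0 0 0 0 100;0.0267 -0.0286 0 0 0 0 100;0.0267 -0.0286 0 0 0 0 100;0.0267 -0.0286 0 0 0 0 100;0 -0.04 0 0 0 0 100;0 -0.04 0 0 0 0 100;0 -0.04 0 0 0 0 100;0 -0.04 0 0 0 0 100'
python3 -m creep '0 -0.04 0 0 0 0 100;0 -0.04 0 0 0 0 100;0 -0.04 0 0 0 0 100;0 -0.04 0 0 0 0 100;0 -0.04 0 0 0 0 100;0 -0.03 0 0 0 0 100;0 0 0 0 0 0 100;0 0 0 0 0 0 100'
python3 - <<'E'
from h import *
i,im=snap('wrist','w1'); o=readout.get_obs(); print(o['tool_pos'],o['tcp_rot'],o['joint_positions'])
print(proj(i,(505.8,-246.8,180)),proj(i,(593,-226,130)))
E
```

```text
time: 0.77
tool_pos: [394.8, 262.6, 292.1]
tcp_rot: [-3.141, -0.0, 2.791]
contact_force: [0.7, 1.2, 0.3]
grip_width: 92.0
finger_force: 0.0
time: 1.43
tool_pos: [500.3, -12.0, 291.8]
tcp_rot: [-3.142, -0.001, 2.791]
contact_force: [0.5, 0.1, 0.2]
grip_width: 91.9
finger_force: 0.0
time: 2.1
tool_pos: [500.3, -241.5, 291.4]
tcp_rot: [3.141, -0.002, 2.788]
contact_force: [-0.2, 0.7, 0.2]
grip_width: 91.5
finger_force: 0.0
[ 500.48267479 -240.10861591  291.58431855] [ 3.14065383e+00 -1.48604954e-03  2.78954227e+00] [-5.85653001e-01  3.98537354e-01  1.43998916e+00  5.90096635e-04
  1.30472920e+00 -1.80455388e+00]
(np.float64(316.13563857271185), np.float64(228.57764872753182)) (np.float64(372.5662741386992), np.float64(284.21373233387067))
```

View pics/w1.png

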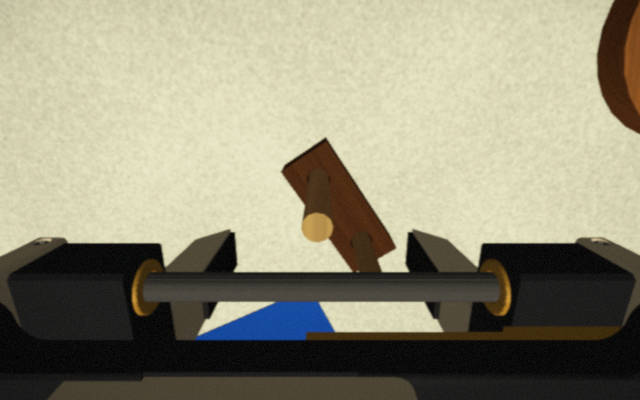

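```bash
cd .;
python3 -m creep '0.005 -0.0065 0 0 0 0 100;0 0 -0.03 0 0 0 100;0 0 -0.03 0 0 0 100;0 0 -0.0245 0 0 0 100;0 0 0 0 0 0 100;0 0 0 0 0 0 100;0 0 0 0 0 0 40;0 0 0 0 0 0 30'
python3 -m creep '0 0 0 0 0 0 0;0 0 0 0 0 0 0;0 0 0 0 0 0 0;0 0 0 0 0 0 0;0 0 0 0 0 0 0;0 0 0 0 0 0 0'
```

```text
time: 2.82
tool_pos: [506.9, -246.8, 209.8]
tcp_rot: [-3.141, 0.004, 2.792]
contact_force: [-0.1, -0.0, -0.6]
grip_width: 82.7
finger_force: 0.0
time: 3.32
tool_pos: [505.8, -246.7, 207.8]
tcp_rot: [3.142, 0.0, 2.791]
contact_force: [0.5, -0.5, -0.2]
grip_width: 43.0
finger_force: 0.0
```

```bash
cd .;
python3 -m creep '0 0 0 0 0 0 0;0 0 0 0 0 0 0;0 0 0 0 0 0 0;0 0 0 0 0 0 0;0 0 0 0 0 0 0;0 0 0 0 0 0 0'
python3 -m creep '0 0 0.005 0 0 0 0;0 0 0.01 0 0 0 0;0 0 0.01 0 0 0 0;0 0 0.01 0 0 0 0;0 0 0 0 0 0 0;0 0 0 0 0 0 0'
```

```text
time: 3.82
tool_pos: [505.8, -246.7, 207.7]
tcp_rot: [3.141, -0.0, 2.791]
contact_force: [0.3, -0.7, 0.6]
grip_width: 21.4
finger_force: 30.0
time: 4.32
tool_pos: [506.1, -246.9, 243.9]
tcp_rot: [-3.141, 0.002, 2.791]
contact_force: [0.3, 0.5, -1.1]
grip_width: 21.4
finger_force: 30.0
```

```bash
cd .;
python3 -m creep '0 0 0.03 0 0 0 0;0 0 0.03 0 0 0 0;0 0 0.03 0 0 0 0;0 0 0.026 0 0 0 0;0 0.02 0 0 0 0 0;0 0.03 0 0 0 0 0;0 0.03 0 0 0 0 0;0 0.04 0 0 0 0 0'
python3 -m creep '0.005 0.04 0 0 0 0 0;0 0.04 0 0 0 0 0;0 0.04 0 0 0 0 0;0 0.04 0 0 0 0 0;0 0.04 0 0 0 0 0;0 0.04 0 0 0 0 0;0 0.03 0 0 0 0 0;0 0.03 0 0 0 0 0'
python3 -m creep '0 0.02 0 0 0 0 0;0 0 0 0 0 0 0;0 0 0 0 0 0 0;0 0 0 0 0 0 0'
python3 - <<'E'
from h import *
i,im=snap('side','s2'); j,jm=snap('wrist','w2'); o=readout.get_obs(); p=o['tool_pos'];print(p)
u,v=proj(i,(511.4,192.7,115)); u=int(u)-100;v=int(v)-105
a=cv2.resize(im[v:v+150,u:u+200],None,fx=4,fy=4,interpolation=cv2.INTER_CUBIC)[:,:,::-1]
cv2.imwrite('pics/s2c.png',a)
print('crop origin',u,v); g=p-[0,0,47]
for q in(g,g+[0,0,20],g-[0,0,150],(511.4,192.7,115)): print(proj(i,q),proj(j,q))
E
```

```text
time: 4.98
tool_pos: [505.5, -126.7, 358.2]
tcp_rot: [-3.141, -0.001, 2.788]
contact_force: [0.1, -0.2, 0.6]
grip_width: 21.2
finger_force: 30.0
time: 5.65
tool_pos: [510.2, 175.4, 358.3]
tcp_rot: [-3.141, -0.001, 2.792]
contact_force: [1.2, -0.6, -0.4]
grip_width: 21.3
finger_force: 30.0
time: 5.98
tool_pos: [510.7, 192.8, 358.4]
tcp_rot: [-3.141, -0.0, 2.791]
contact_force: [0.2, 0.2, -0.2]
grip_width: 21.6
finger_force: 30.0
[510.90947601 192.24624414 358.63227337]
crop origin 196 47
(np.float64(293.6247060974596), np.float64(75.73220142697356)) (np.float64(320.51423473766005), np.float64(266.459503425566))
(np.float64(293.3067537675118), np.float64(66.97641528665059)) (np.float64(320.42478906418074), np.float64(289.90915507284166))
(np.float64(295.8147458646055), np.float64(136.04161901508735)) (np.float64(320.82019150503726), np.float64(186.24791425593855))
(np.float64(296.56467193553965), np.float64(152.93087392773816)) (np.float64(321.41791082173313), np.float64(175.23974360744623))
```

View pics/s2c.png

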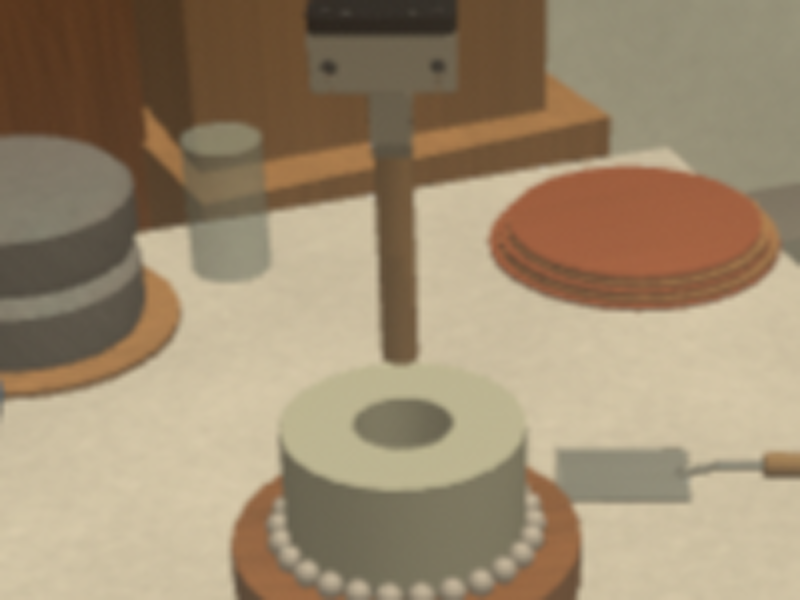

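View pics/w2.png

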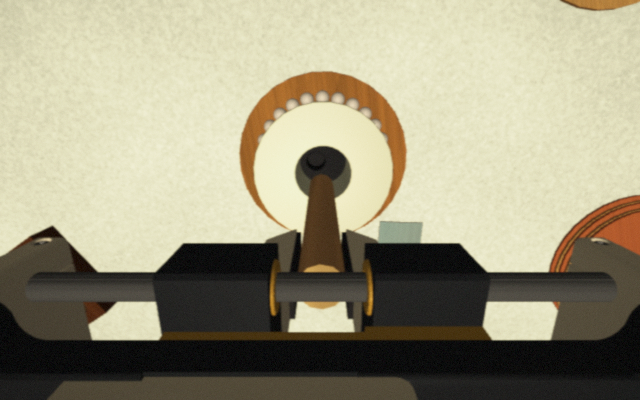

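```bash
python3 - <<'E'
from h import *
im=cv2.imread('pics/w2.png'); c=im[135:210,273:373].astype(float)
c=np.clip(c*4,0,255).astype(np.uint8); cv2.imwrite('pics/w2c.png',cv2.resize(c,None,fx=8,fy=8,interpolation=cv2.INTER_CUBIC))
i=viewer.camera_info('wrist'); i['rotation']=Ro.from_euler('xyz',i['rotation']).as_matrix()
f=lambda p:(((lambda q:((q[0]-273+.5)*8,(q[1]-135+.5)*8))(proj(i,p))))
for p in [(511.4,192.7,115),(511.4,192.7,35),(521.4,192.7,35),(511.4,202.7,35)]: print(f(p))
E
```

```text
(np.float64(391.8901317142754), np.float64(324.4773116559818))
(np.float64(391.29295382462806), np.float64(214.08236007623282))
(np.float64(412.18588743018654), np.float64(270.28259997955047))
(np.float64(448.66879173935604), np.float64(193.2383689592134))
```

View pics/w2c.png

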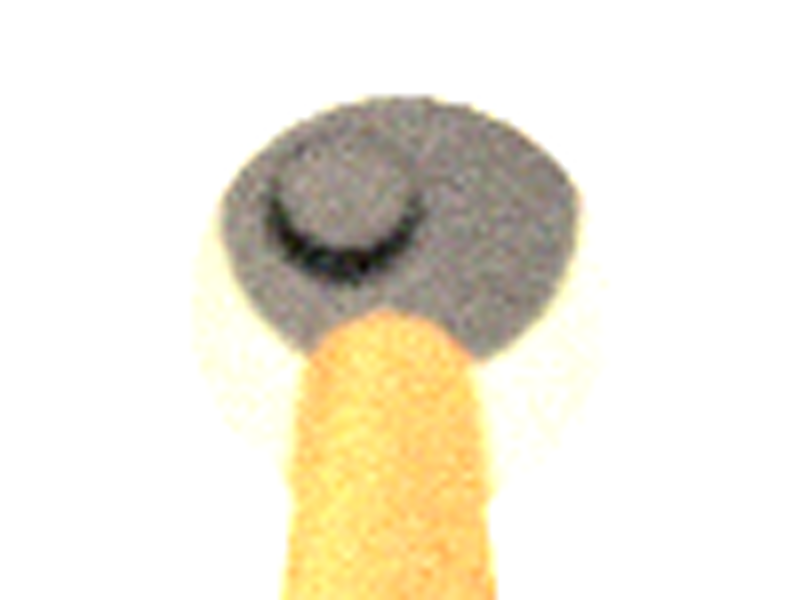

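The wrist view shows the dowel hanging straight (foot at about 321,186). The socket is visible as a dark ring in the bore, centred at about (345,208) in the crop, which works out to about (507.8, 186.0) in the world frame. I'll lower the dowel there.

```bash
cd .;
python3 -m creep '-0.003 -0.0065 0 0 0 0 0;0 0 -0.02 0 0 0 0;0 0 -0.03 0 0 0 0;0 0 -0.03 0 0 0 0;0 0 -0.02 0 0 0 0;0 0 -0.015 0 0 0 0;0 0 0 0 0 0 0;0 0 0 0 0 0 0'
python3 -m creep '0 0 0 0 0 0 0;0 0 0 0 0 0 0'
python3 -m creep '0 0 -0.003 0 0 0 0;0 0 -0.003 0 0 0 0;0 0 -0.003 0 0 0 0;0 0 -0.002 0 0 0 0;0 0 0 0 0 0 0;0 0 0 0 0 0 0'
```

```text
time: 6.75
tool_pos: [507.7, 185.9, 243.7]
tcp_rot: [-3.141, -0.001, 2.79]
contact_force: [0.6, 0.9, -1.0]
grip_width: 21.1
finger_force: 30.0
time: 6.92
tool_pos: [508.5, 186.6, 245.3]
tcp_rot: [3.14, 0.002, 2.79]
contact_force: [0.4, 0.6, -0.2]
grip_width: 22.0
finger_force: 30.0
time: 7.42
tool_pos: [507.7, 186.9, 232.6]
tcp_rot: [-3.141, -0.0, 2.791]
contact_force: [-0.2, -1.2, 0.3]
grip_width: 21.5
finger_force: 30.0
```

```bash
cd .;
python3 -m creep '0 0 -0.001 0 0 0 0;0 0 -0.001 0 0 0 0;0 0 0 0 0 0 0;0 0 0 0 0 0 0'
python3 -m creep '0 0 -0.001 0 0 0 0;0 0 -0.001 0 0 0 0;0 0 0 0 0 0 0;0 0 0 0 0 0 0'
```

```text
time: 7.75
tool_pos: [507.8, 186.8, 230.7]
tcp_rot: [-3.142, 0.0, 2.791]
contact_force: [0.6, -0.7, -0.0]
grip_width: 21.5
finger_force: 30.0
time: 8.08
tool_pos: [507.8, 186.8, 228.6]
tcp_rot: [-3.141, -0.0, 2.791]
contact_force: [0.4, -0.7, -0.7]
grip_width: 21.3
finger_force: 30.0
```

```bash
cd .;
python3 -m creep '0 0 -0.002 0 0 0 0;0 0 -0.002 0 0 0 0;0 0 0 0 0 0 0;0 0 0 0 0 0 0'
python3 -m creep '0 0 -0.002 0 0 0 0;0 0 -0.002 0 0 0 0;0 0 0 0 0 0 0;0 0 0 0 0 0 0'
```

```text
time: 8.42
tool_pos: [507.7, 186.8, 224.4]
tcp_rot: [-3.141, -0.0, 2.791]
contact_force: [0.9, -0.9, -0.8]
grip_width: 21.6
finger_force: 30.0
time: 8.75
tool_pos: [507.7, 186.8, 220.5]
tcp_rot: [-3.141, -0.0, 2.791]
contact_force: [1.4, -1.1, -1.4]
grip_width: 21.6
finger_force: 30.0
```

It's in the socket, so I'll keep going down.

```bash
cd .;
python3 -m creep '0 0 -0.003 0 0 0 0;0 0 -0.003 0 0 0 0;0 0 -0.002 0 0 0 0;0 0 0 0 0 0 0;0 0 0 0 0 0 0'
python3 -m creep '0 0 -0.002 0 0 0 0;0 0 -0.001 0 0 0 0;0 0 0 0 0 0 0;0 0 0 0 0 0 0'
python3 -m creep '0 0 -0.001 0 0 0 0;0 0 -0.001 0 0 0 0;0 0 0 0 0 0 0;0 0 0 0 0 0 0'
```

```text
time: 9.17
tool_pos: [507.7, 186.8, 212.4]
tcp_rot: [-3.141, -0.001, 2.791]
contact_force: [0.9, -0.7, -0.7]
grip_width: 21.6
finger_force: 30.0
time: 9.5
tool_pos: [507.8, 186.9, 209.6]
tcp_rot: [3.142, -0.0, 2.791]
contact_force: [0.3, -1.6, -0.4]
grip_width: 21.4
finger_force: 30.0
time: 9.83
tool_pos: [507.8, 186.8, 207.6]
tcp_rot: [3.142, -0.0, 2.791]
contact_force: [1.4, -1.8, -1.1]
grip_width: 21.4
finger_force: 30.0
```

```bash
cd .;
python3 -m creep '0 0 -0.001 0 0 0 0;0 0 0 0 0 0 0;0 0 0 0 0 0 0'
python3 -m creep '0 0 -0.001 0 0 0 0;0 0 0 0 0 0 0;0 0 0 0 0 0 0'
```

```text
time: 10.08
tool_pos: [507.8, 186.8, 206.7]
tcp_rot: [3.141, 0.0, 2.791]
contact_force: [1.1, -0.9, -0.2]
grip_width: 21.3
finger_force: 30.0
time: 10.33
tool_pos: [508.1, 186.9, 206.6]
tcp_rot: [3.141, 0.001, 2.791]
contact_force: [-1.3, -2.1, 6.0]
grip_width: 21.4
finger_force: 30.0
```

```bash
cd .;
python3 -m creep '0 0 -0.001 0 0 0 0;0 0 0 0 0 0 0;0 0 0 0 0 0 0'
python3 -m creep '0 0 0.0015 0 0 0 0;0 0 0 0 0 0 0;0 0 0 0 0 0 15;0 0 0 0 0 0 30;0 0 0 0 0 0 45;0 0 0 0 0 0 60;0 0 0 0 0 0 60;0 0 0 0 0 0 60'
python3 -m creep '0 0 0 0 0 0 60;0 0 0 0 0 0 60;0 0 0.02 0 0 0 60;0 0 0.03 0 0 0 60;0 0 0.03 0 0 0 60;0 0 0.03 0 0 0 60;0 0 0.03 0 0 0 60;0 0 0 0 0 0 60'
python3 - <<'E'
from h import *
i,im=snap('side','s3'); j,jm=snap('wrist','w3'); print(readout.get_obs()['tool_pos'])
a=cv2.resize(im[77:227,196:396],None,fx=3,fy=3,interpolation=cv2.INTER_CUBIC)[:,:,::-1]
b=cv2.resize(jm[100:325,240:390],None,fx=1.333,fy=2)[:450,:200,::-1]
cv2.imwrite('pics/fin.png',np.hstack([a,b]))
for z in(115,179): print(proj(i,(507.8,186.8,z)),proj(j,(507.8,186.8,z)))
E
```

```text
time: 10.58
tool_pos: [508.4, 186.9, 206.6]
tcp_rot: [3.14, 0.003, 2.791]
contact_force: [-0.4, -2.4, 13.0]
grip_width: 21.6
finger_force: 30.0
time: 11.25
tool_pos: [507.6, 187.0, 205.9]
tcp_rot: [-3.142, -0.001, 2.791]
contact_force: [-0.2, 0.3, -0.2]
grip_width: 49.5
finger_force: 0.0
time: 11.92
tool_pos: [509.4, 187.3, 352.6]
tcp_rot: [3.136, 0.009, 2.791]
contact_force: [0.1, -0.2, 0.6]
grip_width: 55.2
finger_force: 0.0
[508.00497014 186.91953655 347.23888084]
(np.float64(295.9386959293284), np.float64(154.39535648720948)) (np.float64(319.3864853922531), np.float64(174.6960904036453))
(np.float64(295.0644409736384), np.float64(130.78489994061334)) (np.float64(319.32908698421335), np.float64(192.0375214377583))
```

View pics/fin.png

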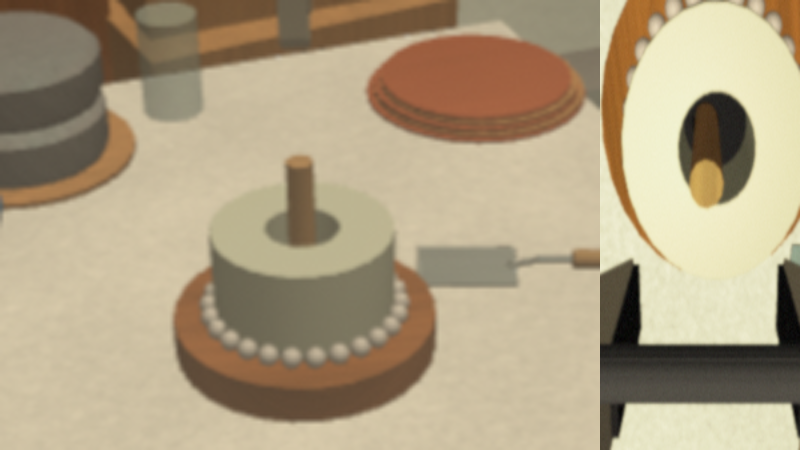

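The dowel stands upright. Its top is at about (295.7,131) in the side image, against a predicted (295.1,130.8) for fully home.

```bash
python3 -m creep '0 0 0 0 0 0 60;0 0 0 0 0 0 60;0 0 0 0 0 0 60'; python3 -c "
from plant import order;print(order.close_job())"
```

```text
time: 12.27
tool_pos: [507.5, 186.7, 344.8]
tcp_rot: [-3.14, -0.002, 2.791]
contact_force: [-0.4, -0.1, 0.2]
grip_width: 55.0
finger_force: 0.0
the job is handed in; nothing more can be done
None
```

The long dowel stands upright and fully home in the cake's socket, released with the gripper clear; the arm touched none of the bystanders, and I handed the job in at about 12 s.

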